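# Push the vial carriers home in the reader and start it

## Robot

A 6-joint arm with a two-finger parallel gripper is mounted at the origin on the work surface. World frame = base frame: x ahead of the robot, y to its left, z up, the work surface at z = 0. Lengths are in mm, angles in rad, forces in N, time in s.
With the tool pointing down it reaches from about 375 to 925 mm from the base axis. Payload 5.7 kg.
Tool frame: the origin (TCP) lies at the very end of the fingers, on their centre line; the grasp point (between the pads) lies r.grip_point_offset behind it (r.grip_point_offset is the distance from the TCP to the grasp point, in mm); z points along the fingers, y is the line along which they close (so a half turn about z gives the same grasp; the last joint's range is limited). The gripper opens to 85 mm and grips with 20 to 120 N. Pads are 22 mm wide; open, the fingers measure 114 mm over their backs; the gripper's body (76 mm by 85 mm) begins 54 mm behind the grasp point. The pads swing forward as they close: fully open they stand 13 mm farther back than shut.
Start: joints at [-1.227, 0.359, 1.51, -0, 1.272, -0.115], TCP at [265.703, -537.924, 206.567] pointing down, gripper open.
Joint ranges: [-2.97, 2.97], [-1.01, 2.36], [0.21, 2.38], [-0.96, 4.11], [0.2, 2.71], [-2.98, 2.98]. Speed limits (rad/s): [2.39, 2.39, 3.14, 3.14, 3.14, 3.14].

## Interface

Orientations are given as a unit quaternion [w, x, y, z].
In Python, from bench import r, cams, ticket gives the robot as it stands.
- The arm moves only by the tool send_rows, never from a script. Its argument "motion" is a list of rows, each an object with "dp": the shift along the tool's x, y, z in units of 0.4 m (1.0 is 0.4 m), a list of three; "rot": the turn, a rotation vector about the tool's x, y, z in units of 120 degrees (1.0 is 120 degrees), a list of three; "grip": the opening, from 0 (shut) to 1 (fully open). In form: [{"dp": [tx, ty, tz], "rot": [rx, ry, rz], "grip": grip}, ...]. A call has 1 to 5 rows; each row is the pose to reach, as a shift and turn from the pose commanded when the call began, along the tool's axes at that moment; what a row does not reach only later rows make up. A row lasts 1/8 s, in which the tool goes at most 62.5 mm and 10.7 degrees, less where a joint would pass 70% of its speed; a pose out of reach is approached as far as the arm can. A call with a number of a shift or a turn outside -1 to 1 is refused whole. A call with a gripper value outside its range is refused whole. The fingers move at their own pace and stop on an object; the grip force is fixed at half the most. Time passes only in rows, so rows that repeat a pose let the fingers close. It gives the time, the measured TCP pose, the force, the opening and the grip force at its end, in the units of the state.
- r.read_state(): the state, without advancing time (a new reading comes with each control period).
- cams.read_camera(name): name is "scene" or "top" or "wrist"; returns (picture, depth): 400x640x3 uint8, red, green, blue; 400x640 float32, mm along the optical axis (not along the pixel's ray), 0 where there is no reading.
- cams.camera_model(name): a dict with "camera_matrix" (3x3 intrinsics, pixels), "cam_to_world" (4x4, takes a point from camera to world coordinates). Camera axes: x right, y down, z forward; pixel columns grow to the right and rows downward; lengths in mm; the calibration is good to about 2 mm. A picture is of the moment at which its call begins: read the wrist's pose just before it. camera_model takes no time and is no camera call; for the wrist camera it gives the pose at the moment of the call.
- ticket.job_done(): hands the job in; it is judged then, once.
The state is a dict: "time": time; "joint_positions": joint angles; "joint_velocities": joint speeds; "joint_efforts": joint torques, N m; "eef_pos": TCP position; "tcp_rot": TCP orientation; "wrist_force": force on the tool from outside, world axes, zero at the start; "ft_torque": the same for the moment, N m; "finger_gap": finger opening in mm; "gripper_force": force on a finger pad.
Only numpy, scipy, OpenCV 4.12 (cv2) and the standard library are available. Lean on these libraries where they do the work, as an engineer would, in place of code of your own. Each camera call takes 0.05 s, during which the arm holds its last target. There are 200 camera calls.

## Task

Four vial carriers stand in a touching row in the reader's channel. Push the row along as one train, from behind and touching only the last carrier, until the first is fully home against the end stop and no gaps are left, then press the start button on the reader right down and let it come up again. Do not lift any carrier or let the row come apart, do not press the button before the row is home, and leave the spare carrier and everything else on the table where it is.

Things in the scene. Friction and masses are not known exactly. Their poses are not given: they have to be found in the camera images.
- reader: fixed vial reader. Axes: y along the channel towards the end stop, z up; origin on the table, mid-width of the channel. Base 75 mm wide, y = -155 to +145 mm; channel floor 10 mm above the table; side walls 43 mm apart inside, tops 20 mm above the table; open at y = -155 mm. White housing at the +y end: 130 mm in x, y = 145 to 245 mm, 85 mm high; end stop = its face at y = 145 mm
- stop (a point): centre of the end stop's face, 30 mm above the table, on the channel's centre line (y = 145 mm in the reader's axes). With the row home the carriers' centres are at y = 125, 85, 45 and 5 mm and the rear face of the last at y = -15 mm; the row starts 60 to 120 mm short of this
- carrier1: loose grey plastic vial carrier, block 40 x 40 x 38 mm with a capped glass vial 24 mm wide fixed upright in it, 64 mm high over all, about 90 g; origin: centre of its underside. First of the row, nearest the end stop; the four stand touching on the channel floor
- carrier2: loose grey plastic vial carrier, block 40 x 40 x 38 mm with a capped glass vial 24 mm wide fixed upright in it, 64 mm high over all, about 90 g; origin: centre of its underside. Second of the row
- carrier3: loose grey plastic vial carrier, block 40 x 40 x 38 mm with a capped glass vial 24 mm wide fixed upright in it, 64 mm high over all, about 90 g; origin: centre of its underside. Third of the row
- carrier4: loose grey plastic vial carrier, block 40 x 40 x 38 mm with a capped glass vial 24 mm wide fixed upright in it, 64 mm high over all, about 90 g; origin: centre of its underside. Last of the row, farthest from the end stop: the one to push, on its rear face (20 mm behind its centre), clear above the channel walls. The whole row slides at about 1 to 6 N
- start (a joint): travel of the start button, 0 = up, 0.006 m = fully down; a spring pushes it back up; about 5 N holds it fully down
- start_top (a point): centre of the top face of the start button, 26 mm wide, on top of the reader's white housing; it is pressed straight down
- spare: loose grey plastic vial carrier, block 40 x 40 x 38 mm with a capped glass vial 24 mm wide fixed upright in it, 64 mm high over all, about 90 g; origin: centre of its underside. A spare standing on the table beside the channel, not in the row; to be left alone
- wellplate: clear 12-well plate with a tape strip, 85 x 127 x 19 mm; origin: centre of its underside; bystander
- beaker: small clear beaker, 56 mm wide, 60 mm high; origin: centre of its underside; bystander
- penpot: white pot with pens, 90 mm wide, about 150 mm high with pens; origin: centre of its underside; bystander
- carton: white paper carton 60 x 95 x 55 mm; origin: centre of its underside; bystander
- pen: pen lying on the table, 142 mm long along its x, 10 mm thick; origin on its underside; bystander
- jug: large white plastic jug, 150 mm wide, 180 mm high; origin: centre of its underside; bystander

How it is judged (in metres and radians):
On the way, in this order (a step that is already met when the one before it is completed fails the run):
1. the row of four is fully home against the end stop, without gaps (y of carrier1 in the frame of reader above 0.12 m and z of each of carrier1, carrier2, carrier3, carrier4 in the frame of reader below 0.014 m and x of carrier1 in the frame of reader between -0.006 and 0.006 m and angle between each of carrier1, carrier2, carrier3, carrier4's own z axis and vertical below 0.12 rad and y of carrier2 in the frame of reader above 0.08 m and x of carrier2 in the frame of reader between -0.006 and 0.006 m and y of carrier3 in the frame of reader above 0.04 m and x of carrier3 in the frame of reader between -0.006 and 0.006 m and y of carrier4 in the frame of reader above 0 m and x of carrier4 in the frame of reader between -0.006 and 0.006 m), for 0.2 s.
2. the start button is pressed down (more than 4 mm of its 6 mm) (value of joint start above 0.004 m), for 0.05 s.
At the end, for the whole second after the job is handed in: All four carriers stand upright on the channel floor, at rest, each within 5 mm of its home place along the channel (first against the end stop, the others touching behind it), and the start button is up again (all of step 1 and linear speed of each of carrier1, carrier2, carrier3, carrier4 below 0.01 m/s and value of joint start below 0.002 m).
It fails at once if a carrier is lifted more than 8 mm off the channel floor (z of any of carrier1, carrier2, carrier3, carrier4 in the frame of reader above 0.018 m).
It fails at once if a carrier other than the last is touched by the robot (over 1 N) (contact force between any of the fingers, the arm and carrier1 above 1 N or contact force between any of the fingers, the arm and carrier2 above 1 N or contact force between any of the fingers, the arm and carrier3 above 1 N).
It fails at once if the row comes apart: more than 12 mm between neighbours (distance between carrier1 and carrier2 above 0.052 m or distance between carrier2 and carrier3 above 0.052 m or distance between carrier3 and carrier4 above 0.052 m).
It fails at once if the start button is pressed before the row is home (value of joint start above 0.003 m and not (y of carrier1 in the frame of reader above 0.12 m and z of each of carrier1, carrier2, carrier3, carrier4 in the frame of reader below 0.014 m and x of carrier1 in the frame of reader between -0.006 and 0.006 m and angle between each of carrier1, carrier2, carrier3, carrier4's own z axis and vertical below 0.12 rad and y of carrier2 in the frame of reader above 0.08 m and x of carrier2 in the frame of reader between -0.006 and 0.006 m and y of carrier3 in the frame of reader above 0.04 m and x of carrier3 in the frame of reader between -0.006 and 0.006 m and y of carrier4 in the frame of reader above 0 m and x of carrier4 in the frame of reader between -0.006 and 0.006 m)).
It fails at once if the spare carrier or another bystander is moved more than 20 mm or tipped (distance of any of spare, wellplate, beaker, penpot, carton, pen, jug from where it was at the start of the episode above 0.02 m or angle between any of spare, wellplate, beaker, penpot, carton, pen, jug's own z axis and vertical above 0.3 rad).
It also fails if it takes over 45 s, if anything falls off the work surface, if the arm or the gripper's body presses on something with over 40 N, if the wrist force passes 120 N, or if a joint passes its speed limit or range.

## Working session

There is one attempt and no reset: what is moved stays moved. The work goes in short steps, Python scripts to look and compute and a tool call to move; the robot and the scene stay as the last step left them, time stands still between calls to the robot, and variables do not carry over. Pictures are saved under pics/ and viewed, at most 10 in all, crops included, and the job is handed in when it is done.

Besides the shell and the picture viewer there is one more tool, called after "Call:" as name(argument=value, ...) on one line, values as JSON. send_rows: Moves the arm, as the interface text tells. Shifts and turns lie within -1 to 1; 1 stands for 0.4 m of shift or 120 degrees of turn. Its arguments: {"type":"object","properties":{"motion":{"type":"array"}},"required":["motion"]}

```bash
mkdir -p pics; python3 - <<'E'
from bench import r,cams
import cv2,numpy as np
s=r.read_state();print(s['time'],s['eef_pos'],s['tcp_rot'],r.grip_point_offset)
for n in('top','scene'):
    p,d=cams.read_camera(n);cv2.imwrite(f'pics/{n}.png',p[...,::-1]);np.savez(f'{n}.npz',p=p,d=d,K=cams.camera_model(n)['camera_matrix'],T=cams.camera_model(n)['cam_to_world'])
    print(cams.camera_model(n))
E
```

```text
0.0 [ 265.44259836 -537.26595948  205.72589523] [-9.40155291e-04  9.73805077e-01  2.27382434e-01 -1.26419588e-04] 18.700000000000003
{'camera_matrix': array([[471.02999466,   0.        , 321.08443397],
       [  0.        , 471.02999466, 199.78401454],
       [  0.        ,   0.        ,   1.        ]]), 'cam_to_world': array([[ 2.91506341e-02, -9.83793695e-01,  1.76918642e-01,
         2.53901076e+02],
       [-9.99313908e-01, -3.27282813e-02, -1.73370237e-02,
        -7.07849551e+01],
       [ 2.28462977e-02, -1.76291875e-01, -9.84072773e-01,
         1.52175916e+03],
       [ 0.00000000e+00,  0.00000000e+00,  0.00000000e+00,
         1.00000000e+00]])}
{'camera_matrix': array([[439.24319108,   0.        , 316.81507807],
       [  0.        , 439.24319108, 198.75397066],
       [  0.        ,   0.        ,   1.        ]]), 'cam_to_world': array([[ 5.45070569e-01,  7.15369138e-01, -4.37201408e-01,
         1.03139772e+03],
       [ 8.38258487e-01, -4.74258838e-01,  2.69074829e-01,
        -4.10260221e+02],
       [-1.48588033e-02, -5.13152560e-01, -8.58168786e-01,
         1.04331613e+03],
       [ 0.00000000e+00,  0.00000000e+00,  0.00000000e+00,
         1.00000000e+00]])}
```

View pics/top.png

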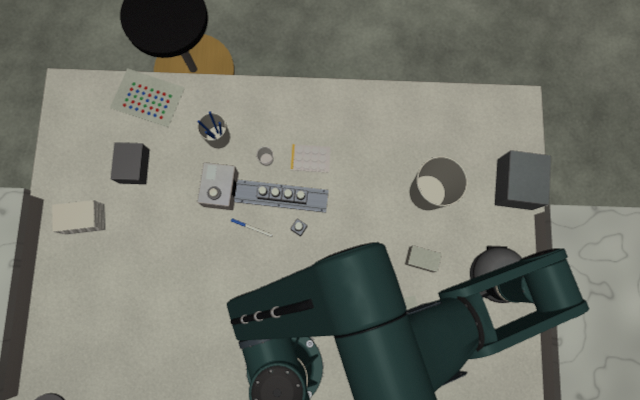

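View pics/scene.png

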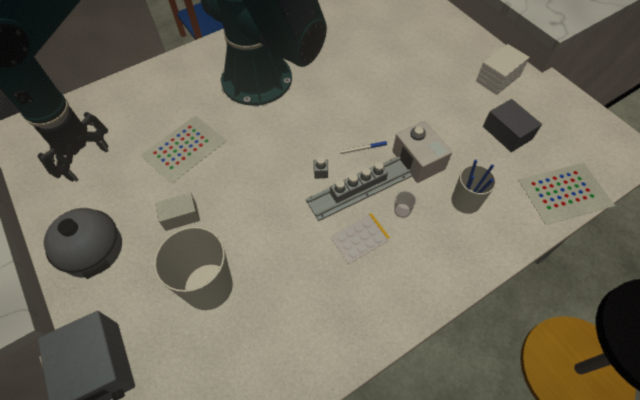

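The top view shows the reader housing at about (217,185), the button at (213,193), the channel running to (328,197), and four carriers at (262..301, 191..196). The spare is at (299,227) and the pen at (252,228). The scene view confirms this.

```bash
cat > geo.py <<'E'
import numpy as np,cv2
def cloud(n):
    f=np.load(n+'.npz');d=f['d'];v,u=np.mgrid[:d.shape[0],:d.shape[1]]
    K=f['K'];T=f['T']
    P=np.stack([(u-K[0,2])/K[0,0]*d,(v-K[1,2])/K[1,1]*d,d],-1)@T[:3,:3].T+T[:3,3]
    P[d==0]=np.nan
    return P
E
python3 - <<'E'
from geo import *
C={n:cloud(n) for n in('top','scene')}
A=C['top'][140:240,190:345]
for n in C:
    P=C[n].reshape(-1,3)
    m=(P[:,0]>200)&(P[:,0]<420)&(P[:,1]>-120)&(P[:,1]<330)
    P=P[m]; print(n,len(P))
    def rect(Q,l):
        r=cv2.minAreaRect(Q[:,:2].astype(np.float32)); print(l,len(Q),r,'zmed',np.median(Q[:,2]))
    print(np.histogram(P[:,2],bins=np.arange(-10,130,5)))
    h=P[(P[:,2]>79)&(P[:,2]<91)&(P[:,1]>130)]; 
    if len(h)>10: rect(h,'housing')
print(np.round(C['top'][[193,193,191,192,194,195,227,185,197],[213,214,262,275,288,301,299,217,325]]))
for z0,z1 in((55,80),(40,52)):
  for n in C:
    P=C[n].reshape(-1,3);m=(P[:,2]>z0)&(P[:,2]<z1)&(abs(P[:,1]-20)<115)&(P[:,0]>180)&(P[:,0]<350)
    Q=P[m];print(n,z0,len(Q));print(np.round(Q[::max(1,len(Q)//40)]).astype(int).tolist())
E
```

```text
top 12711
(array([ 196, 2367, 4044, 1029,   39,    6,    1,    4,    2,   10,    8,
          3,    0,    0,    0,    0,    0,    0,    0,    0,    0,    0,
          0,    0,    0,    0,    0]), array([-10,  -5,   0,   5,  10,  15,  20,  25,  30,  35,  40,  45,  50,
        55,  60,  65,  70,  75,  80,  85,  90,  95, 100, 105, 110, 115,
       120, 125]))
scene 11475
(array([  37, 3326, 4406,  166,   16,    0,    0,    0,    1,   10,    2,
          0,    0,    0,    0,    0,    0,    0,    0,    0,    0,    0,
          0,    0,    0,    0,    0]), array([-10,  -5,   0,   5,  10,  15,  20,  25,  30,  35,  40,  45,  50,
        55,  60,  65,  70,  75,  80,  85,  90,  95, 100, 105, 110, 115,
       120, 125]))
[[ 518.  233.  109.]
 [ 518.  231.  108.]
 [ 535.   88.   80.]
 [ 535.   49.   70.]
 [ 529.    8.   73.]
 [ 526.  -33.   80.]
 [ 428.  -30.   64.]
 [ 548.  228.   85.]
 [ 533. -110.   21.]]
top 55 0
[]
scene 55 0
[]
top 40 0
[]
scene 40 0
[]
```

```bash
python3 - <<'E'
from geo import *
for n in('top','scene'):
    P=cloud(n).reshape(-1,3)
    P=P[(P[:,0]>440)&(P[:,0]<620)&(P[:,1]>-135)&(P[:,1]<310)]
    def rect(l,m):
        Q=P[m]; r=cv2.minAreaRect(Q[:,:2].astype(np.float32)); print(n,l,len(Q),np.round(cv2.boxPoints(r)).tolist(),np.round(r[1]),round(r[2],2),'z',np.round(np.median(Q[:,2]),1),'med',np.round(np.median(Q[:,:2],0),1))
    z=P[:,2];y=P[:,1];x=P[:,0]
    rect('housing',(z>79)&(z<91)&(y>150))
    rect('button',(z>97)&(z<125)&(y>150))
    rect('base',(z>7)&(z<26)&(y<150)&(y>-130)&(x>475)&(x<590))
    m=(z>60)&(z<88)&(y<130)&(abs(x-530)<40)
    Q=P[m];print(len(Q),np.histogram(Q[:,1],bins=np.arange(-70,130,5)))
    Q=Q.astype(np.float32);_,lab,cen=cv2.kmeans(Q[:,:2].copy(),4,None,(3,50,.1),10,0)
    for k in range(4):
        q=Q[lab[:,0]==k];print(len(q),cen[k],q.min(0),q.max(0))
    m=(z>40)&(z<56)&(y<130)&(abs(x-530)<45); rect('blocks',m)
    b=P[(z>97)&(z<125)&(y>150)];print(np.percentile(b[:,2],[5,25,50,75,95]))
E
```

```text
top housing 1083 [[483.0, 185.0], [613.0, 173.0], [622.0, 275.0], [492.0, 286.0]] [102. 130.] 84.8 z 86.2 med [558.8 226.4]
top button 118 [[503.0, 251.0], [504.0, 214.0], [542.0, 215.0], [542.0, 252.0]] [39. 37.] 0.36 z 102.8 med [521.2 231.5]
top base 1163 [[474.0, 149.0], [476.0, -130.0], [590.0, -129.0], [587.0, 150.0]] [113. 278.] 0.49 z 12.9 med [523.8  -4.7]
195 (array([ 0,  0,  0,  0,  0,  3, 14, 12, 11,  7,  0,  0,  0,  5, 13, 10, 15,
        5,  0,  0,  0,  6, 11, 12, 13,  7,  0,  0,  0,  8,  9, 15,  9, 10,
        0,  0,  0,  0,  0]), array([-70, -65, -60, -55, -50, -45, -40, -35, -30, -25, -20, -15, -10,
        -5,   0,   5,  10,  15,  20,  25,  30,  35,  40,  45,  50,  55,
        60,  65,  70,  75,  80,  85,  90,  95, 100, 105, 110, 115, 120,
       125]))
49 [536.2853    48.457527] [526.22107   38.919907  60.128506] [547.0513   58.55126  82.70709]
48 [533.271      7.744571] [522.0573     -2.0526967  62.092735 ] [545.5239   17.30648  81.85579]
51 [540.08636  87.83228] [529.53674  76.85285  60.50761] [551.6431   99.12765  82.90175]
47 [530.50616  -32.034637] [520.0334  
[... 918 characters left out ...]
  25,  30,  35,  40,  45,  50,  55,
        60,  65,  70,  75,  80,  85,  90,  95, 100, 105, 110, 115, 120,
       125]))
74 [531.9253  -31.57286] [517.6031   -41.426147  61.250984] [541.62524  -18.636345  77.95828 ]
73 [542.13214  87.039  ] [529.3232    77.540535  60.19538 ] [551.4995   101.48339   80.697014]
69 [538.67676   47.873688] [524.95135   37.95793   60.153984] [549.24146   62.106995  77.756645]
72 [535.6776     8.036984] [522.1154     -2.4284298  60.3981   ] [545.00024   20.093397  80.10205 ]
scene blocks 536 [[508.0, -49.0], [550.0, -53.0], [563.0, 107.0], [521.0, 111.0]] [161.  42.] 85.46 z 48.6 med [544.5  23.7]
[ 97.33481413  98.54833218 104.22779792 107.3063816  109.75753101]
```

```bash
cat >> geo.py <<'E'
from scipy.spatial.transform import Rotation as R
YD=np.array([np.sin(np.radians(4.9)),np.cos(np.radians(4.9)),0]);XD=np.array([YD[1],-YD[0],0])
STOP=np.array([548.4,180.5,0])   # end stop; reader y = 145
def rp(x,y,z): return STOP+XD*x+YD*(y-145)+[0,0,z]
RT=R.from_matrix(np.stack([YD,XD,[0,0,-1]],1))   # tool y across the channel, z down
def st():
    from bench import r
    s=r.read_state();q=s['tcp_rot'];Q=R.from_quat([q[1],q[2],q[3],q[0]]);p=np.array(s['eef_pos'])
    d=p-STOP
    print('t',s['time'],'p',np.round(p,1),'reader',np.round([d@XD,d@YD+145,p[2]],1),'F',np.round(s['wrist_force'],1),'gap',s['finger_gap'],'ang',np.round((Q.inv()*RT).as_rotvec(degrees=True),1))
    return p,Q,s
def go(*ts):
    p,Q,s=st()
    for t in ts: print(np.round(t,1),'dp',np.round(Q.inv().apply(t-p)/400,4),'rot',np.round((Q.inv()*RT).as_rotvec(degrees=True)/120,4))
E
python3 - <<'E'
from geo import *
go(np.array([400,-330,210]),np.array([490,-170,206]),rp(0,-90,110))
P=cloud('top')
print(np.round(P[[183,160,200,197],[438,440,415,460]]))
print(rp(0,-15,0),'row rear',(np.array([528.7,-51.4,0])-STOP)@YD+145)
E
```

```text
t 0.1 p [ 265.5 -537.3  205.8] reader [-220.5 -594.4  205.8] F [-0.   0.6  0.8] gap 85.43131023709711 ang [ -0.1  -0.1 -58.8]
[ 400 -330  210] dp [ 0.531  -0.3158 -0.0098] rot [-0.0007 -0.0005 -0.4901]
[ 490 -170  206] dp [ 9.099e-01 -5.748e-01  7.000e-04] rot [-0.0007 -0.0005 -0.4901]
[528.3 -53.6 110. ] dp [ 1.1245 -0.7928  0.2411] rot [-0.0007 -0.0005 -0.4901]
[[ 594. -481.   12.]
 [ 634. -450.  151.]
 [ 527. -396.   52.]
 [ 516. -498.  184.]]
[534.7332923   21.08475261   0.        ] row rear -87.73518757247732
```

Call:
send_rows(motion=[{"dp": [0.15,-0.08,0],"rot": [0,0,-0.09],"grip": 0},{"dp": [0.3,-0.16,0],"rot": [0,0,-0.18],"grip": 0},{"dp": [0.45,-0.25,0],"rot": [0,0,-0.27],"grip": 0},{"dp": [0.6,-0.36,0],"rot": [0,0,-0.36],"grip": 0},{"dp": [0.75,-0.47,0],"rot": [0,0,-0.45],"grip": 0}])

```text
time: 0.72
eef_pos: [432.3, -271.9, 206.4]
tcp_rot: [-0.0, 0.764, 0.645, 0.0]
wrist_force: [0.4, -0.7, 0.1]
finger_gap: 0.3
gripper_force: 0.0
```

```bash
python3 -c "
from geo import *
go(rp(0,-133,120),rp(0,-133,27))"
```

```text
t 0.725 p [ 432.3 -271.9  206.4] reader [ -77.  -315.7  206.4] F [ 0.4 -0.7  0.1] gap 0.2740393216756797 ang [-0.  -0.  -4.8]
[524.7 -96.5 120. ] dp [0.4711 0.1539 0.2161] rot [-0.0001 -0.0001 -0.0397]
[524.7 -96.5  27. ] dp [0.471  0.154  0.4486] rot [-0.0001 -0.0001 -0.0397]
```

Call:
send_rows(motion=[{"dp": [0,0,0],"rot": [0,0,0],"grip": 0},{"dp": [0,0,0],"rot": [0,0,0],"grip": 0}])

```text
time: 0.98
eef_pos: [431.7, -273.8, 206.4]
tcp_rot: [-0.0, 0.766, 0.643, -0.0]
wrist_force: [0.1, 0.0, -0.7]
finger_gap: 0.1
gripper_force: 0.0
```

```bash
python3 -c "
from geo import *
go(rp(0,-133,120),rp(0,-133,27))"
```

```text
t 0.975 p [ 431.7 -273.8  206.4] reader [ -77.5 -317.6  206.4] F [ 0.1  0.  -0.7] gap 0.06573718702233074 ang [-0.   0.  -5.1]
[524.7 -96.5 120. ] dp [0.4771 0.1521 0.2159] rot [-0.0002  0.0002 -0.0424]
[524.7 -96.5  27. ] dp [0.4771 0.1522 0.4484] rot [-0.0002  0.0002 -0.0424]
```

Call:
send_rows(motion=[{"dp": [0.13,0.04,0.05],"rot": [0,0,-0.0424],"grip": 0},{"dp": [0.26,0.08,0.1],"rot": [0,0,-0.0424],"grip": 0},{"dp": [0.38,0.12,0.16],"rot": [0,0,-0.0424],"grip": 0},{"dp": [0.477,0.152,0.216],"rot": [0,0,-0.0424],"grip": 0},{"dp": [0.477,0.152,0.216],"rot": [0,0,-0.0424],"grip": 0}])

```text
time: 1.6
eef_pos: [524.2, -95.8, 118.3]
tcp_rot: [-0.002, 0.737, 0.676, -0.001]
wrist_force: [1.1, -0.4, 0.8]
finger_gap: 0.1
gripper_force: 0.0
```

```bash
python3 -c "
from geo import *
go(rp(0,-133,27))
from bench import cams
p,d=cams.read_camera('scene');p=cv2.resize(p[130:260,250:480],None,fx=3,fy=3)
cv2.imwrite('pics/s2.png',p[...,::-1])"
```

```text
t 1.6 p [524.2 -95.8 118.3] reader [  -0.5 -132.3  118.3] F [ 1.1 -0.4  0.8] gap 0.10430462680964249 ang [-0.2 -0.1  0. ]
[524.7 -96.5  27. ] dp [-0.0019  0.002   0.2283] rot [-0.0016 -0.0005  0.    ]
```

View pics/s2.png

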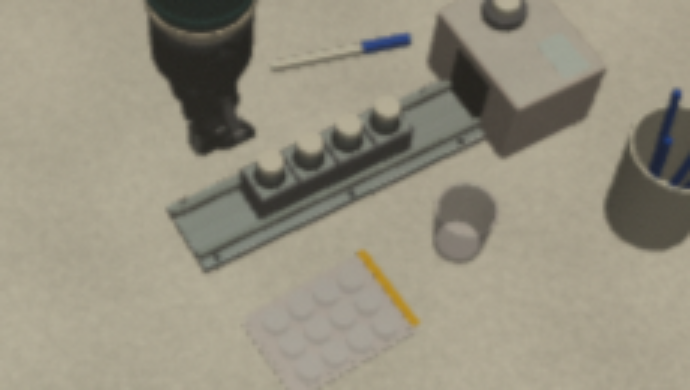

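The picture shows the closed gripper at about (215,130), above the open channel end and behind the row (270–390, 110–180). I'll lower it now.

Call:
send_rows(motion=[{"dp": [0,0,0.1],"rot": [0,0,0],"grip": 0},{"dp": [0,0,0.18],"rot": [0,0,0],"grip": 0},{"dp": [0,0.001,0.229],"rot": [0,0,0],"grip": 0},{"dp": [0,0.001,0.229],"rot": [0,0,0],"grip": 0}])

```text
time: 2.15
eef_pos: [524.0, -98.5, 28.0]
tcp_rot: [-0.001, 0.738, 0.675, -0.001]
wrist_force: [0.6, -0.3, 0.3]
finger_gap: 0.2
gripper_force: 0.0
```

Call:
send_rows(motion=[{"dp": [0.015,0,0],"rot": [0,0,0],"grip": 0},{"dp": [0.03,0,0],"rot": [0,0,0],"grip": 0},{"dp": [0.045,0,0],"rot": [0,0,0],"grip": 0},{"dp": [0.06,0,0],"rot": [0,0,0],"grip": 0}])

```text
time: 2.65
eef_pos: [527.5, -72.0, 29.0]
tcp_rot: [0.0, 0.737, 0.676, 0.0]
wrist_force: [0.6, -0.5, 1.6]
finger_gap: -0.0
gripper_force: 0.0
```

```bash
python3 -c "
from geo import *
st()"
```

```text
t 2.65 p [527.5 -72.   29. ] reader [   0.8 -108.4   29. ] F [ 0.6 -0.5  1.6] gap -0.03319972796129201 ang [0. 0. 0.]
```

Call:
send_rows(motion=[{"dp": [0.01,0,0],"rot": [0,0,0],"grip": 0},{"dp": [0.02,0,0],"rot": [0,0,0],"grip": 0},{"dp": [0.03,0,0],"rot": [0,0,0],"grip": 0},{"dp": [0.04,0,0],"rot": [0,0,0],"grip": 0},{"dp": [0.05,0,0],"rot": [0,0,0],"grip": 0}])

```text
time: 3.28
eef_pos: [529.0, -52.6, 28.6]
tcp_rot: [0.0, 0.737, 0.676, -0.0]
wrist_force: [-0.1, -2.2, 1.1]
finger_gap: 0.1
gripper_force: 1.2
```

Call:
send_rows(motion=[{"dp": [0.01,0,0],"rot": [0,0,0],"grip": 0},{"dp": [0.02,0,0],"rot": [0,0,0],"grip": 0},{"dp": [0.03,0,0],"rot": [0,0,0],"grip": 0},{"dp": [0.04,0,0],"rot": [0,0,0],"grip": 0},{"dp": [0.05,0,0],"rot": [0,0,0],"grip": 0}])

```text
time: 3.9
eef_pos: [530.8, -32.6, 28.7]
tcp_rot: [0.0, 0.737, 0.676, 0.0]
wrist_force: [0.8, -3.0, 2.2]
finger_gap: -0.0
gripper_force: 1.7
```

```bash
python3 -c "
from geo import *
st()
from bench import cams
p,d=cams.read_camera('scene');p=cv2.resize(p[130:260,250:480],None,fx=3,fy=3)
cv2.imwrite('pics/s3.png',p[...,::-1])"
```

```text
t 3.9 p [530.8 -32.6  28.7] reader [  0.7 -68.8  28.7] F [ 0.8 -3.   2.2] gap -0.03467630070555628 ang [ 0.  0. -0.]
```

View pics/s3.png

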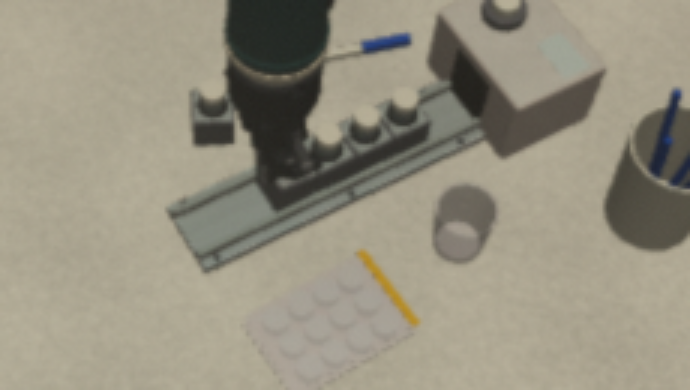

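The row is moving as one train at about 3 N: front carrier at about (405,115), gripper at (285,170), spare undisturbed at (212,115). I'll keep pushing.

Call:
send_rows(motion=[{"dp": [0.01,0,0],"rot": [0,0,0],"grip": 0},{"dp": [0.02,0,0],"rot": [0,0,0],"grip": 0},{"dp": [0.03,0,0],"rot": [0,0,0],"grip": 0},{"dp": [0.04,0,0],"rot": [0,0,0],"grip": 0},{"dp": [0.05,0,0],"rot": [0,0,0],"grip": 0}])

```text
time: 4.58
eef_pos: [532.3, -12.5, 28.6]
tcp_rot: [-0.0, 0.737, 0.676, 0.0]
wrist_force: [-0.8, -3.2, 2.5]
finger_gap: 0.2
gripper_force: 1.7
```

Call:
send_rows(motion=[{"dp": [0.008,0,0],"rot": [0,0,0],"grip": 0},{"dp": [0.016,0,0],"rot": [0,0,0],"grip": 0},{"dp": [0.024,0,0],"rot": [0,0,0],"grip": 0},{"dp": [0.032,0,0],"rot": [0,0,0],"grip": 0},{"dp": [0.04,0,0],"rot": [0,0,0],"grip": 0}])

```text
time: 5.2
eef_pos: [533.7, 3.3, 28.6]
tcp_rot: [-0.0, 0.737, 0.676, 0.0]
wrist_force: [-0.7, -3.4, 3.3]
finger_gap: -0.4
gripper_force: 1.7
```

Call:
send_rows(motion=[{"dp": [0.004,0,0],"rot": [0,0,0],"grip": 0},{"dp": [0.008,0,0],"rot": [0,0,0],"grip": 0}])

```text
time: 5.45
eef_pos: [533.9, 6.4, 28.6]
tcp_rot: [-0.0, 0.737, 0.676, -0.0]
wrist_force: [-0.7, -1.9, 2.9]
finger_gap: -0.0
gripper_force: 1.6
```

```bash
python3 -c "
from geo import *
st()"
```

```text
t 5.45 p [533.9   6.4  28.6] reader [  0.5 -29.7  28.6] F [-0.7 -1.9  2.9] gap -0.009690479316620215 ang [-0. -0. -0.]
```

Now small steps until the force shows the stop.

Call:
send_rows(motion=[{"dp": [0.0025,0,0],"rot": [0,0,0],"grip": 0},{"dp": [0.005,0,0],"rot": [0,0,0],"grip": 0}])

```text
time: 5.7
eef_pos: [534.1, 8.3, 28.6]
tcp_rot: [-0.0, 0.737, 0.676, -0.0]
wrist_force: [-0.5, -2.3, 1.6]
finger_gap: 0.1
gripper_force: 1.6
```

Call:
send_rows(motion=[{"dp": [0.0025,0,0],"rot": [0,0,0],"grip": 0},{"dp": [0.005,0,0],"rot": [0,0,0],"grip": 0}])

```text
time: 5.95
eef_pos: [534.3, 10.4, 28.6]
tcp_rot: [-0.0, 0.737, 0.676, 0.0]
wrist_force: [-1.2, -2.4, 3.4]
finger_gap: -0.1
gripper_force: 1.6
```

Call:
send_rows(motion=[{"dp": [0.0025,0,0],"rot": [0,0,0],"grip": 0}])

```text
time: 6.08
eef_pos: [534.4, 11.4, 28.6]
tcp_rot: [-0.0, 0.737, 0.676, 0.0]
wrist_force: [-1.2, -2.9, 2.8]
finger_gap: -0.2
gripper_force: 1.6
```

Call:
send_rows(motion=[{"dp": [0.0025,0,0],"rot": [0,0,0],"grip": 0}])

```text
time: 6.2
eef_pos: [534.5, 12.4, 28.6]
tcp_rot: [-0.0, 0.737, 0.676, 0.0]
wrist_force: [-0.0, -2.8, 2.2]
finger_gap: 0.0
gripper_force: 1.6
```

Call:
send_rows(motion=[{"dp": [0.0025,0,0],"rot": [0,0,0],"grip": 0}])

```text
time: 6.32
eef_pos: [534.6, 13.4, 28.6]
tcp_rot: [-0.0, 0.737, 0.676, 0.0]
wrist_force: [-0.4, -2.3, 1.2]
finger_gap: -0.2
gripper_force: 1.6
```

Call:
send_rows(motion=[{"dp": [0.0025,0,0],"rot": [0,0,0],"grip": 0}])

```text
time: 6.45
eef_pos: [534.6, 14.4, 28.6]
tcp_rot: [-0.0, 0.737, 0.676, -0.0]
wrist_force: [-0.1, -3.1, 2.2]
finger_gap: 0.4
gripper_force: 1.6
```

```bash
python3 - <<'E'
from geo import *
st()
from bench import cams
for n in('top','scene'):
    m=cams.camera_model(n);p,d=cams.read_camera(n);np.savez(n+'b.npz',p=p,d=d,K=m['camera_matrix'],T=m['cam_to_world'])
    P=cloud(n+'b').reshape(-1,3);D=P-STOP;x=D@XD;y=D@YD+145;z=P[:,2]
    m=(z>60)&(z<82)&(abs(x)<15)&(y>20)&(y<143);Q=y[m];print(n,np.histogram(Q,bins=np.arange(20,145,4))[0])
    for c in(45,85,125):
        k=abs(Q-c)<20;print(c,k.sum(),Q[k].min(),Q[k].max())
E
```

```text
t 6.45 p [534.6  14.4  28.6] reader [  0.5 -21.7  28.6] F [-0.1 -3.1  2.2] gap 0.3540081488711846 ang [-0. -0. -0.]
top [ 0  2  8  9 10 10  7  0  0  0  0  4  7  0  0  0  0  0  0  0  0  0  0  0
  0  0  0  2  0  0  0]
45 47 27.743701863350665 64.64468145180908
85 10 66.92795030090319 71.71248590947727
125 2 128.59190629445862 129.24912754661506
scene [ 0  2 15 11 14 12 11  5  0  0  0  1 13 14 11 16  8  5  0  0  0  5 12 15
 12 11 10  6  0  0  0]
45 70 27.739742444083802 50.037555189804536
85 68 67.71945942281673 91.42239751199622
125 71 106.86750599563055 131.31720020568034
```

About 5–6 mm short by the images; continuing.

Call:
send_rows(motion=[{"dp": [0.0025,0,0],"rot": [0,0,0],"grip": 0},{"dp": [0.005,0,0],"rot": [0,0,0],"grip": 0},{"dp": [0.0075,0,0],"rot": [0,0,0],"grip": 0}])

```text
time: 6.92
eef_pos: [534.9, 17.3, 28.6]
tcp_rot: [-0.0, 0.737, 0.676, 0.0]
wrist_force: [-0.4, -3.1, 3.0]
finger_gap: 0.2
gripper_force: 1.6
```

Call:
send_rows(motion=[{"dp": [0.0025,0,0],"rot": [0,0,0],"grip": 0}])

```text
time: 7.05
eef_pos: [535.0, 18.3, 28.6]
tcp_rot: [-0.0, 0.737, 0.676, 0.0]
wrist_force: [1.0, -2.9, 2.8]
finger_gap: 0.1
gripper_force: 1.6
```

Call:
send_rows(motion=[{"dp": [0.0025,0,0],"rot": [0,0,0],"grip": 0}])

```text
time: 7.18
eef_pos: [535.1, 19.4, 28.6]
tcp_rot: [-0.0, 0.737, 0.676, 0.0]
wrist_force: [0.1, -2.5, 2.4]
finger_gap: 0.3
gripper_force: 1.6
```

Call:
send_rows(motion=[{"dp": [0.0025,0,0],"rot": [0,0,0],"grip": 0}])

```text
time: 7.3
eef_pos: [535.2, 20.3, 28.6]
tcp_rot: [-0.0, 0.737, 0.676, 0.0]
wrist_force: [-1.0, -3.3, 1.9]
finger_gap: 0.1
gripper_force: 1.6
```

Call:
send_rows(motion=[{"dp": [0.0025,0,0],"rot": [0,0,0],"grip": 0}])

```text
time: 7.42
eef_pos: [535.2, 21.3, 28.6]
tcp_rot: [-0.0, 0.737, 0.676, 0.0]
wrist_force: [0.2, -2.9, 2.2]
finger_gap: 0.2
gripper_force: 1.6
```

Call:
send_rows(motion=[{"dp": [0.0025,0,0],"rot": [0,0,0],"grip": 0}])

```text
time: 7.55
eef_pos: [535.4, 21.8, 28.7]
tcp_rot: [0.0, 0.737, 0.676, -0.0]
wrist_force: [-0.6, -7.6, 4.1]
finger_gap: 0.0
gripper_force: 4.0
```

Call:
send_rows(motion=[{"dp": [0.0025,0,0],"rot": [0,0,0],"grip": 0}])

```text
time: 7.68
eef_pos: [535.4, 22.0, 28.7]
tcp_rot: [0.001, 0.736, 0.677, -0.001]
wrist_force: [-2.2, -10.8, 3.8]
finger_gap: 0.2
gripper_force: 6.1
```

```bash
python3 - <<'E'
from geo import *
st()
from bench import cams
for n in('scene',):
    m=cams.camera_model(n);p,d=cams.read_camera(n);np.savez(n+'b.npz',p=p,d=d,K=m['camera_matrix'],T=m['cam_to_world'])
    P=cloud(n+'b').reshape(-1,3);D=P-STOP;x=D@XD;y=D@YD+145;z=P[:,2]
    m=(z>60)&(z<82)&(abs(x)<15)&(y>20)&(y<143);Q=y[m];print(n,np.histogram(Q,bins=np.arange(20,145,4))[0])
    for c in(45,85,125):
        k=abs(Q-c)<19;print(c,k.sum(),Q[k].min(),Q[k].max())
E
```

```text
t 7.675 p [535.4  22.   28.7] reader [  0.6 -14.1  28.7] F [ -2.2 -10.8   3.8] gap 0.17267534132044238 ang [-0.   0.1  0.1]
scene [ 0  0  0  5 14 14 13 13  7  5  0  0  0  5 16 12 14 13  9  4  0  0  0  6
 13 16 12 12 11  2  0]
45 71 35.20935450139709 58.77898900501836
85 73 74.88148683031828 99.84100106392364
125 72 115.04432074423708 137.69314024045093
```

Force rose to 11 N and the vials sit at about 46/86/126, so the row is home. I'll hold, back off and lift.

Call:
send_rows(motion=[{"dp": [0,0,0],"rot": [0,0,0],"grip": 0},{"dp": [0,0,0],"rot": [0,0,0],"grip": 0},{"dp": [-0.02,0,0],"rot": [0,0,0],"grip": 0},{"dp": [-0.06,0,0],"rot": [0,0,0],"grip": 0},{"dp": [-0.1,0,0],"rot": [0,0,0],"grip": 0}])

```text
time: 8.35
eef_pos: [531.7, -17.4, 28.5]
tcp_rot: [-0.0, 0.737, 0.676, 0.0]
wrist_force: [0.4, 0.8, 0.2]
finger_gap: -0.1
gripper_force: 0.0
```

Call:
send_rows(motion=[{"dp": [0,0,-0.1],"rot": [0,0,0],"grip": 0},{"dp": [0,0,-0.2],"rot": [0,0,0],"grip": 0},{"dp": [0,0,-0.3],"rot": [0,0,0],"grip": 0},{"dp": [0,0,-0.32],"rot": [0,0,0],"grip": 0},{"dp": [0,0,-0.32],"rot": [0,0,0],"grip": 0}])

```text
time: 8.98
eef_pos: [532.0, -17.1, 156.7]
tcp_rot: [0.0, 0.737, 0.676, 0.0]
wrist_force: [-0.2, 0.3, -1.1]
finger_gap: 0.4
gripper_force: 0.0
```

```bash
python3 - <<'E'
from geo import *
from bench import cams
for n in('top','scene'):
    P=cloud(n).reshape(-1,3)
    for h in(100,104,106):
        q=P[(abs(P[:,0]-525)<40)&(abs(P[:,1]-232)<40)&(P[:,2]>h)];print(n,h,len(q),q.mean(0).round(1),((q.min(0)+q.max(0))/2).round(1),np.ptp(q,axis=0).round(1))
    m=cams.camera_model(n);p,d=cams.read_camera(n);np.savez(n+'b.npz',p=p,d=d,K=m['camera_matrix'],T=m['cam_to_world'])
    P=cloud(n+'b').reshape(-1,3);D=P-STOP;x=D@XD;y=D@YD+145;z=P[:,2]
    m=(z>60)&(z<82)&(abs(x)<15)&(y>-40)&(y<143);Q=y[m]
    for c in(5,45,85,125):
        k=abs(Q-c)<19;print(c,k.sum(),Q[k].min() if k.any() else 0,Q[k].max() if k.any() else 0)
f=np.load('topb.npz')['p'];a=cv2.resize(f[150:245,190:340],None,fx=4,fy=4);cv2.imwrite('pics/t4.png',a[...,::-1])
st()
E
```

```text
top 100 81 [520.9 232.2 105.9] [522.5 232.8 108.1] [37.9 36.6 15.8]
top 104 54 [521.3 232.8 108. ] [519.  231.8 110. ] [31.  23.4 12. ]
top 106 43 [521.8 232.6 108.9] [522.3 231.8 111. ] [21.9 23.4  9.9]
5 48 -9.617756406448535 12.629502080592857
45 49 34.0951281636969 56.48392369839455
85 0 0 0
125 47 114.31767190791098 135.23850590130922
scene 100 70 [524.  232.  106.3] [526.1 231.7 105.8] [32.9 26.8 11.4]
scene 104 55 [523.  233.9 107.5] [521.9 233.  108. ] [24.5 24.3  7. ]
scene 106 45 [522.5 234.1 108. ] [522.9 233.  108.8] [22.3 24.3  5.3]
5 71 -8.618624046927323 14.30340976037553
45 70 34.688560027188004 58.31131700113028
85 71 75.1142469360003 98.29557905103138
125 72 115.04857415735322 138.35507460848868
t 9.075 p [530.9 -16.7 155.3] reader [ -0.6 -53.  155.3] F [0.2 0.5 0. ] gap 0.0822648161542279 ang [-0.1 -0.  -0. ]
```

View pics/t4.png

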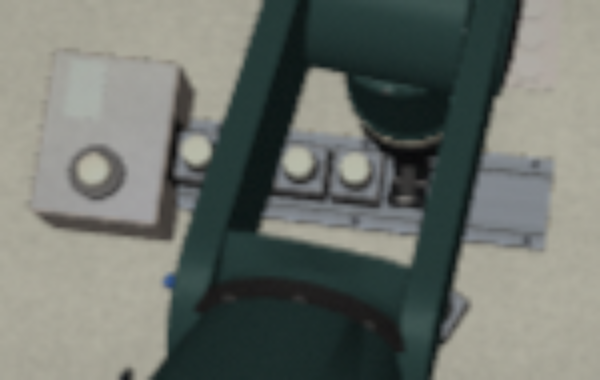

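The view shows carriers at x≈197, 300, 354 px, with the last one under the gripper. Depth says the last carrier sits about 3 mm back from the others, so I'll push it up again gently and retreat more slowly.

Call:
send_rows(motion=[{"dp": [0,0,0.1],"rot": [0,0,0],"grip": 0},{"dp": [0,0,0.2],"rot": [0,0,0],"grip": 0},{"dp": [0,0,0.3],"rot": [0,0,0],"grip": 0},{"dp": [0,0,0.32],"rot": [0,0,0],"grip": 0},{"dp": [0,0,0.32],"rot": [0,0,0],"grip": 0}])

```text
time: 9.7
eef_pos: [531.3, -16.5, 28.0]
tcp_rot: [-0.001, 0.737, 0.676, -0.001]
wrist_force: [0.8, 0.0, 0.5]
finger_gap: -0.2
gripper_force: 0.0
```

Call:
send_rows(motion=[{"dp": [0.02,0,0],"rot": [0,0,0],"grip": 0},{"dp": [0.04,0,0],"rot": [0,0,0],"grip": 0},{"dp": [0.06,0,0],"rot": [0,0,0],"grip": 0},{"dp": [0.07,0,0],"rot": [0,0,0],"grip": 0},{"dp": [0.08,0,0],"rot": [0,0,0],"grip": 0}])

```text
time: 10.32
eef_pos: [534.8, 15.7, 28.8]
tcp_rot: [0.0, 0.737, 0.676, 0.0]
wrist_force: [0.1, -0.5, 0.6]
finger_gap: 0.1
gripper_force: 0.2
```

Call:
send_rows(motion=[{"dp": [0.005,0,0],"rot": [0,0,0],"grip": 0},{"dp": [0.01,0,0],"rot": [0,0,0],"grip": 0}])

```text
time: 10.58
eef_pos: [535.1, 19.3, 28.6]
tcp_rot: [-0.0, 0.737, 0.676, -0.0]
wrist_force: [-0.2, -1.0, 0.5]
finger_gap: 0.1
gripper_force: 0.2
```

```bash
python3 -c "
from geo import *
st()"
```

```text
t 10.575 p [535.1  19.3  28.6] reader [  0.5 -16.8  28.6] F [-0.2 -1.   0.5] gap 0.11491280027193423 ang [-0. -0. -0.]
```

Call:
send_rows(motion=[{"dp": [0.0025,0,0],"rot": [0,0,0],"grip": 0},{"dp": [0.005,0,0],"rot": [0,0,0],"grip": 0}])

```text
time: 10.82
eef_pos: [535.2, 21.2, 28.6]
tcp_rot: [-0.0, 0.737, 0.676, -0.0]
wrist_force: [-0.4, -0.3, 0.6]
finger_gap: -0.2
gripper_force: 0.3
```

Call:
send_rows(motion=[{"dp": [0.0015,0,0],"rot": [0,0,0],"grip": 0}])

```text
time: 10.95
eef_pos: [535.3, 21.5, 28.7]
tcp_rot: [0.0, 0.737, 0.676, -0.0]
wrist_force: [-0.7, -2.8, 1.3]
finger_gap: 0.1
gripper_force: 1.6
```

Call:
send_rows(motion=[{"dp": [0.0015,0,0],"rot": [0,0,0],"grip": 0}])

```text
time: 11.08
eef_pos: [535.4, 21.7, 28.7]
tcp_rot: [0.0, 0.737, 0.676, -0.0]
wrist_force: [-0.9, -6.7, 2.1]
finger_gap: -0.0
gripper_force: 3.1
```

Contact again at 6.7 N. Now a very slow retreat, checking before I lift.

Call:
send_rows(motion=[{"dp": [-0.0005,0,0],"rot": [0,0,0],"grip": 0},{"dp": [-0.001,0,0],"rot": [0,0,0],"grip": 0},{"dp": [-0.0015,0,0],"rot": [0,0,0],"grip": 0},{"dp": [-0.002,0,0],"rot": [0,0,0],"grip": 0},{"dp": [-0.0025,0,0],"rot": [0,0,0],"grip": 0}])

```text
time: 11.7
eef_pos: [535.3, 21.6, 28.6]
tcp_rot: [-0.0, 0.737, 0.676, 0.0]
wrist_force: [-0.2, -3.5, 1.4]
finger_gap: 0.2
gripper_force: 1.6
```

Call:
send_rows(motion=[{"dp": [-0.001,0,0],"rot": [0,0,0],"grip": 0},{"dp": [-0.002,0,0],"rot": [0,0,0],"grip": 0},{"dp": [-0.003,0,0],"rot": [0,0,0],"grip": 0},{"dp": [-0.005,0,0],"rot": [0,0,0],"grip": 0},{"dp": [-0.01,0,0],"rot": [0,0,0],"grip": 0}])

```text
time: 12.32
eef_pos: [534.8, 17.5, 28.5]
tcp_rot: [-0.0, 0.737, 0.676, -0.0]
wrist_force: [-0.2, -0.3, 0.4]
finger_gap: 0.1
gripper_force: 0.1
```

Call:
send_rows(motion=[{"dp": [-0.01,0,0],"rot": [0,0,0],"grip": 0},{"dp": [-0.03,0,0],"rot": [0,0,0],"grip": 0},{"dp": [-0.05,0,0],"rot": [0,0,0],"grip": 0},{"dp": [-0.08,0,0],"rot": [0,0,0],"grip": 0}])

```text
time: 12.82
eef_pos: [532.1, -15.1, 28.6]
tcp_rot: [-0.0, 0.737, 0.676, 0.0]
wrist_force: [0.1, -0.2, 0.7]
finger_gap: 0.2
gripper_force: 0.0
```

Call:
send_rows(motion=[{"dp": [0,0,-0.1],"rot": [0,0,0],"grip": 0},{"dp": [0,0,-0.2],"rot": [0,0,0],"grip": 0},{"dp": [0,0,-0.3],"rot": [0,0,0],"grip": 0},{"dp": [0,0,-0.32],"rot": [0,0,0],"grip": 0},{"dp": [0,0,-0.32],"rot": [0,0,0],"grip": 0}])

```text
time: 13.45
eef_pos: [532.2, -14.9, 156.8]
tcp_rot: [0.0, 0.737, 0.676, 0.0]
wrist_force: [-0.3, -0.4, -0.2]
finger_gap: -0.2
gripper_force: 0.0
```

```bash
cat > chk.py <<'E'
from geo import *
from bench import cams
for n in('top','scene'):
    m=cams.camera_model(n);p,d=cams.read_camera(n);np.savez(n+'b.npz',p=p,d=d,K=m['camera_matrix'],T=m['cam_to_world'])
    P=cloud(n+'b').reshape(-1,3);D=P-STOP;x=D@XD;y=D@YD+145;z=P[:,2]
    m=(z>60)&(z<82)&(abs(x)<15)&(y>-40)&(y<143);Q=y[m]
    for c in(5,45,85,125):
        k=abs(Q-c)<19;print(n,c,k.sum(),Q[k].min() if k.any() else 0,Q[k].max() if k.any() else 0)
E
python3 chk.py; python3 -c "
from geo import *
go(np.array([522,233,155]))"
```

```text
top 5 46 -9.418125261158536 12.853217286695525
top 45 48 34.49997672813555 57.10784571357563
top 85 0 0 0
top 125 43 117.24560136359615 135.72776370950567
scene 5 73 -9.067218823995745 13.59258257496046
scene 45 71 34.983492896341886 58.821177822410505
scene 85 71 73.72195477852665 99.14480897488417
scene 125 72 115.14779963313633 139.66050444988164
t 13.55 p [531.1 -14.5 155.3] reader [ -0.6 -50.8 155.3] F [-0.9  0.3 -0.6] gap -0.3421741676551817 ang [-0.1 -0.  -0. ]
[522 233 155] dp [ 0.6145 -0.0757  0.0011] rot [-0.0012 -0.0001 -0.0002]
```

The last carrier moved back about 3 mm again. I'll take a close look with the wrist camera.

```bash
python3 - <<'E'
from geo import *
from bench import cams
m=cams.camera_model('wrist');p,d=cams.read_camera('wrist');np.savez('wrist.npz',p=p,d=d,K=m['camera_matrix'],T=m['cam_to_world'])
cv2.imwrite('pics/w.png',p[...,::-1])
for n in('wrist','sceneb'):
    P=cloud(n).reshape(-1,3);D=P-STOP;x=D@XD;y=D@YD+145;z=P[:,2]
    m=(z>42)&(z<54)&(abs(x)<14)&(y>-40)&(y<145);print(n,np.histogram(y[m],bins=np.arange(-25,148,2))[0], 'rear',y[m].min() if m.any() else 0)
    for c in(5,45,85,125):
        k=(z>66)&(z<82)&(abs(x)<15)&(abs(y-c)<18)
        if k.any(): print(c,k.sum(),y[k].min().round(1),y[k].max().round(1),x[k].min().round(1),x[k].max().round(1),np.median(z[k]))
E
```

```text
wrist [  0   0   0  33  76  86  53  42  21  17  11   8   7   9  13  18  21  43
  41  99  70 105 104  35   0  35 105 103  70 105  76  41  27  20  17  10
   6   9  13  14  22  39  60 102  86 101 118 106 118 114 102  61  45  32
  24  21  13  11   7   0   0   0   0   0   0   0   0   0   0   0   0   0
   0   0   0   0   0   0   0   0   0   0   0   0   0   0] rear -17.987133235606564
5 795 -9.5 13.8 -12.1 11.1 73.3152654500021
45 934 34.2 57.6 -12.2 11.2 73.2537538180592
85 617 74.0 86.3 -12.6 11.3 73.11109290384547
sceneb [ 0  0  0  5  8 10  8  5 12  5  4  2  2  2  1  2  1  2  1  2  3  4  2  3
  1  6  5  7  6  9  7  4  4  3  3  3  2  1  2  0  3  2  3  3  2  4  5  7
  7  4  9  5  2  3  1  2  2  2  2  2  1  2  3  3  3  4  1  7  9  5  8  5
  4  3  2  1  2  1  2  0  3  0  5  2  2  0] rear -18.36454955205454
5 63 -9.1 13.6 -11.9 11.2 73.49570386221762
45 60 35.0 58.8 -11.5 11.9 73.27776532112415
85 65 73.7 99.1 -12.8 13.2 73.6143384091439
125 61 115.1 139.7 -11.8 12.0 73.66874276160888
```

View pics/w.png

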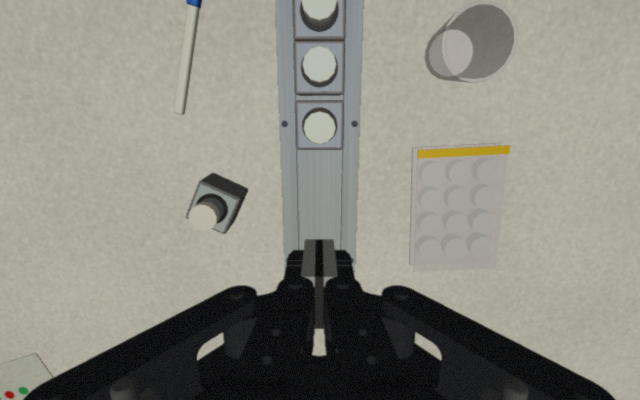

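The wrist view shows c4 at (320,127), with a thin gap to c3 at (320,66). I'll re-approach with the tip higher (z≈37) and look while in contact.

Call:
send_rows(motion=[{"dp": [0,0,0.1],"rot": [0,0,0],"grip": 0},{"dp": [0,0,0.2],"rot": [0,0,0],"grip": 0},{"dp": [0,0,0.295],"rot": [0,0,0],"grip": 0},{"dp": [0.04,0,0.295],"rot": [0,0,0],"grip": 0},{"dp": [0.06,0,0.295],"rot": [0,0,0],"grip": 0}])

```text
time: 14.22
eef_pos: [534.4, 10.7, 38.9]
tcp_rot: [-0.0, 0.737, 0.676, -0.0]
wrist_force: [-0.1, -1.1, 0.0]
finger_gap: -0.4
gripper_force: 0.0
```

Call:
send_rows(motion=[{"dp": [0.005,0,0],"rot": [0,0,0],"grip": 0},{"dp": [0.01,0,0],"rot": [0,0,0],"grip": 0},{"dp": [0.015,0,0],"rot": [0,0,0],"grip": 0}])

```text
time: 14.6
eef_pos: [535.3, 15.5, 39.4]
tcp_rot: [0.001, 0.737, 0.676, 0.0]
wrist_force: [-0.1, -0.7, 0.4]
finger_gap: -0.1
gripper_force: 0.2
```

```bash
python3 - <<'E'
from geo import *
from bench import cams
p,Q,s=st()
m=cams.camera_model('wrist');im,d=cams.read_camera('wrist')
Ti=np.linalg.inv(m['cam_to_world'])
for o in([0,0,0],[11,0,0],[-11,0,0]):
    c=Ti@np.r_[p+Q.apply(o),1];u=m['camera_matrix']@c[:3];print(o,u[:2]/u[2])
im=np.clip(im.astype(float)*1.6,0,255).astype(np.uint8)
cv2.imwrite('pics/w2.png',cv2.resize(im[150:340,230:410],None,fx=3,fy=3)[...,::-1])
E
```

```text
t 14.6 p [535.3  15.5  39.4] reader [  1.  -20.6  39.4] F [-0.1 -0.7  0.4] gap -0.08337997846770956 ang [ 0.1  0.  -0. ]
[0, 0, 0] [317.75355928 236.73237492]
[11, 0, 0] [317.76145512 217.82027426]
[-11, 0, 0] [317.74592918 255.00798361]
```

View pics/w2.png

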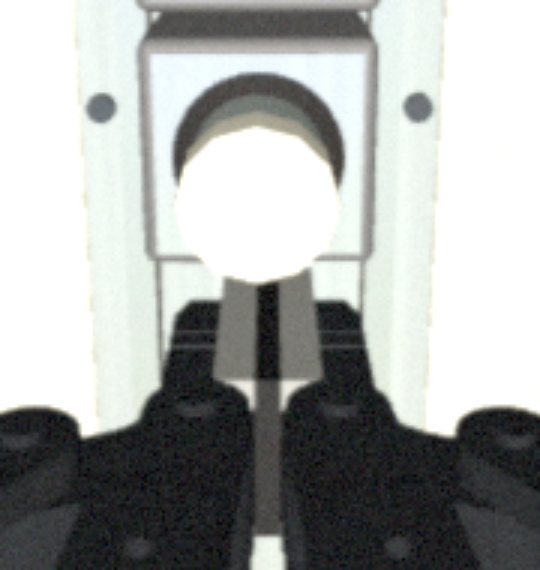

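The view shows the pad sides running right up to and under the cap of c4, at the rear edge (crop row ~260), with a visible gap ahead of c4 (row ~25). I'll nudge it home lightly, then retreat abruptly so it isn't dragged back.

Call:
send_rows(motion=[{"dp": [0.004,0,0],"rot": [0,0,0],"grip": 0},{"dp": [0.008,0,0],"rot": [0,0,0],"grip": 0},{"dp": [0.012,0,0],"rot": [0,0,0],"grip": 0}])

```text
time: 15.02
eef_pos: [535.1, 20.3, 38.6]
tcp_rot: [-0.0, 0.737, 0.676, -0.0]
wrist_force: [-1.0, 0.5, 0.0]
finger_gap: -0.0
gripper_force: 0.2
```

Call:
send_rows(motion=[{"dp": [0.002,0,0],"rot": [0,0,0],"grip": 0},{"dp": [0.002,0,0],"rot": [0,0,0],"grip": 0}])

```text
time: 15.28
eef_pos: [535.2, 21.1, 38.6]
tcp_rot: [-0.0, 0.737, 0.676, -0.0]
wrist_force: [-0.3, 0.1, -0.0]
finger_gap: -0.2
gripper_force: 0.1
```

```bash
python3 chk.py|grep scene; python3 -c "
from geo import *
st()"
```

```text
scene 5 5 -13.072650586450322 15.684744846265886
scene 45 66 34.92693966909576 58.98746317976392
scene 85 74 75.53138459349246 98.92524947012944
scene 125 71 115.34981532558038 139.02569131056796
t 15.375 p [535.2  21.1  38.6] reader [  0.5 -14.9  38.6] F [ 0.2 -0.6 -0.3] gap 0.32406047849038805 ang [-0. -0. -0.]
```

Call:
send_rows(motion=[{"dp": [0.0015,0,0],"rot": [0,0,0],"grip": 0},{"dp": [0.0015,0,0],"rot": [0,0,0],"grip": 0},{"dp": [-0.13,0,0],"rot": [0,0,0],"grip": 0},{"dp": [-0.13,0,0],"rot": [0,0,0],"grip": 0}])

```text
time: 15.88
eef_pos: [531.0, -33.1, 38.7]
tcp_rot: [0.0, 0.738, 0.675, -0.0]
wrist_force: [0.0, -1.2, 0.1]
finger_gap: -0.2
gripper_force: 0.0
```

```bash
python3 chk.py|grep scene; python3 -c "
from geo import *
st()"
```

```text
scene 5 73 -10.808633645446719 12.324931456147993
scene 45 73 34.08477671840265 58.98615532038626
scene 85 71 75.3676141001178 98.23424214006324
scene 125 72 114.06783825199815 138.4318759237448
t 15.975 p [530.7 -31.   38.6] reader [  0.4 -67.2  38.6] F [-1.1 -0.  -0.2] gap -0.0430637576102044 ang [-0.  -0.  -0.1]
```

It sticks regardless of speed. Next I'll push home again and open the fingers sideways at the face, so they leave the carrier without pulling on it.

Call:
send_rows(motion=[{"dp": [0.04,0,0],"rot": [0,0,0],"grip": 0},{"dp": [0.08,0,0],"rot": [0,0,0],"grip": 0},{"dp": [0.1,0,0],"rot": [0,0,0],"grip": 0},{"dp": [0.11,0,0],"rot": [0,0,0],"grip": 0},{"dp": [0.115,0,0],"rot": [0,0,0],"grip": 0}])

```text
time: 16.6
eef_pos: [534.8, 15.5, 38.6]
tcp_rot: [0.0, 0.736, 0.676, -0.0]
wrist_force: [0.4, -0.6, -0.3]
finger_gap: -0.3
gripper_force: 0.2
```

Call:
send_rows(motion=[{"dp": [0.005,0,0],"rot": [0,0,0],"grip": 0},{"dp": [0.01,0,0],"rot": [0,0,0],"grip": 0},{"dp": [0.015,0,0],"rot": [0,0,0],"grip": 0}])

```text
time: 16.98
eef_pos: [535.3, 20.9, 38.6]
tcp_rot: [-0.0, 0.737, 0.676, 0.0]
wrist_force: [-0.3, -0.8, 0.0]
finger_gap: -0.2
gripper_force: 0.2
```

```bash
python3 -c "
from geo import *
st()"
```

```text
t 16.975 p [535.3  20.9  38.6] reader [  0.6 -15.1  38.6] F [-0.3 -0.8  0. ] gap -0.20675915254752877 ang [ 0. -0. -0.]
```

Call:
send_rows(motion=[{"dp": [0.0015,0,0],"rot": [0,0,0],"grip": 0},{"dp": [0.0025,0,0],"rot": [0,0,0],"grip": 0}])

```text
time: 17.23
eef_pos: [535.3, 22.0, 38.6]
tcp_rot: [-0.0, 0.737, 0.676, -0.0]
wrist_force: [-0.1, -0.1, 0.7]
finger_gap: 0.0
gripper_force: 0.5
```

Call:
send_rows(motion=[{"dp": [0.001,0,0],"rot": [0,0,0],"grip": 0}])

```text
time: 17.35
eef_pos: [535.4, 22.2, 38.7]
tcp_rot: [0.0, 0.737, 0.676, -0.0]
wrist_force: [-0.5, -2.9, 1.0]
finger_gap: -0.2
gripper_force: 1.2
```

Light contact with the closed row at 2.9 N. Opening now.

Call:
send_rows(motion=[{"dp": [0,0,0],"rot": [0,0,0],"grip": 0.3},{"dp": [0,0,0],"rot": [0,0,0],"grip": 0.6},{"dp": [0,0,0],"rot": [0,0,0],"grip": 1},{"dp": [0,0,0],"rot": [0,0,0],"grip": 1},{"dp": [0,0,0],"rot": [0,0,0],"grip": 1}])

```text
time: 17.98
eef_pos: [535.3, 22.5, 38.6]
tcp_rot: [-0.0, 0.737, 0.676, 0.0]
wrist_force: [-0.7, 0.1, -0.1]
finger_gap: 85.3
gripper_force: 0.0
```

```bash
python3 chk.py; python3 - <<'E'
from geo import *
from bench import cams
st()
im,d=cams.read_camera('wrist')
im=np.clip(im.astype(float)*1.3,0,255).astype(np.uint8)
cv2.imwrite('pics/w3.png',im[...,::-1])
E
```

```text
top 5 0 0 0
top 45 48 33.589432992934405 57.30073781208979
top 85 19 74.73554353480091 83.17590936764631
top 125 0 0 0
scene 5 29 -11.292724556818712 11.659480987892294
scene 45 32 38.98424212147823 57.12684686833518
scene 85 68 74.95910774328118 98.11785512488181
scene 125 71 113.62602639281391 139.01699998762976
t 18.075 p [535.3  22.5  38.6] reader [  0.5 -13.5  38.6] F [-0.4 -0.5  0.1] gap 85.26820809482159 ang [-0. -0. -0.]
```

View pics/w3.png

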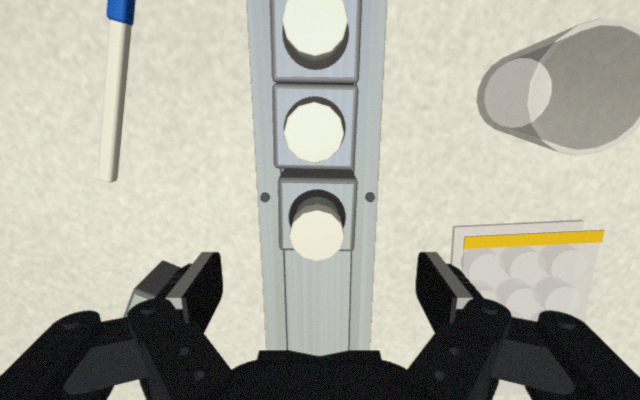

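c4 still sits back even though nothing pulled it. I'll check its height and tilt from depth.

```bash
python3 - <<'E'
from geo import *
from bench import cams
m=cams.camera_model('wrist');p,d=cams.read_camera('wrist');np.savez('wrist.npz',p=p,d=d,K=m['camera_matrix'],T=m['cam_to_world'])
P=cloud('wrist').reshape(-1,3);D=P-STOP;x=D@XD;y=D@YD+145;z=P[:,2]
for a,b in((-25,23),(23,65),(65,106)):
    for nm,lo,hi in(('block',42,54),('cap',66,80)):
        k=(z>lo)&(z<hi)&(abs(x)<24)&(y>a)&(y<b)
        if k.sum()<30: continue
        A=np.c_[x[k],y[k]-y[k].mean(),np.ones(k.sum())]
        c=np.linalg.lstsq(A,z[k],rcond=None)[0]
        print(nm,(a,b),k.sum(),'y',y[k].min().round(1),y[k].max().round(1),'x',x[k].min().round(1),x[k].max().round(1),'zmed',np.median(z[k]).round(1),'slope x,y deg',np.degrees(c[:2]).round(1))
k=(abs(x)<15)
for yy in range(-30,70,3):
    q=k&(abs(y-yy)<1.5)
    print(yy,np.percentile(z[q],[2,50,98]).round(0) if q.any() else '',end=' ')
# gap profile along the block side
print(); E=cloud('wrist');c=np.linalg.inv(m['cam_to_world'])
for X in(16,-16):
    print([ (int(yy),int(np.median(z[(abs(x-X)<2)&(abs(y-yy)<.5)]))) for yy in range(-22,32) if ((abs(x-X)<2)&(abs(y-yy)<.5)).any()])
E
```

```text
block (-25, 23) 3499 y -18.0 22.2 x -20.4 20.0 zmed 47.9 slope x,y deg [-0.  -0.8]
cap (-25, 23) 2332 y -10.4 13.9 x -12.1 11.7 zmed 73.2 slope x,y deg [ 0.2 -4.7]
block (23, 65) 4257 y 25.3 64.9 x -21.6 19.0 zmed 47.8 slope x,y deg [0.2 0.6]
cap (23, 65) 2749 y 33.9 57.4 x -13.0 10.6 zmed 73.3 slope x,y deg [-0.   0.1]
block (65, 106) 4387 y 65.2 99.5 x -21.0 19.4 zmed 47.9 slope x,y deg [0.1 0.8]
cap (65, 106) 3123 y 73.8 92.7 x -12.6 11.2 zmed 73.3 slope x,y deg [-0.   2.8]
-30  -27  -24  -21  -18 [46. 47. 48.] -15 [47. 48. 49.] -12 [47. 48. 49.] -9 [48. 73. 74.] -6 [ 47.  73. 137.] -3 [ 73. 144. 151.] 0 [ 48.  73. 150.] 3 [ 48.  73. 152.] 6 [ 48. 155. 159.] 9 [47. 72. 74.] 12 [47. 58. 74.] 15 [47. 48. 68.] 18 [46. 48. 49.] 21 [26. 42. 48.] 24 [44. 45. 45.] 27 [45. 47. 49.] 30 [47. 48. 50.] 33 [47. 48. 73.] 36 [47. 73. 74.] 39 [47. 73. 74.] 42 [48. 73. 74.] 45 [48. 73. 75.] 48 [48. 73. 75.] 51 [48. 73. 75.] 54 [47. 73. 74.] 57 [47. 49. 74.] 60 [47. 48. 50.] 63 [46. 48. 49.] 66 [42. 47. 48.] 69 [46. 48. 49.] 
[(-18, 46), (-17, 47), (-16, 47), (-15, 47), (-14, 47), (-13, 47), (-12, 
[... 179 characters left out ...]
 156), (7, 156), (8, 48), (9, 48), (10, 47), (11, 47), (12, 47), (13, 47), (14, 48), (15, 47), (16, 48), (17, 48), (18, 48), (19, 47), (20, 47), (21, 39), (22, 36), (25, 44), (26, 46), (27, 46), (28, 47), (29, 47), (30, 47), (31, 47)]
[(-17, 46), (-16, 47), (-15, 47), (-14, 47), (-13, 47), (-12, 48), (-11, 48), (-10, 47), (-9, 48), (-8, 47), (-7, 48), (-6, 48), (-5, 48), (-4, 139), (-3, 142), (-2, 143), (-1, 48), (0, 48), (1, 48), (2, 48), (3, 150), (4, 151), (5, 155), (6, 157), (7, 48), (8, 48), (9, 47), (10, 48), (11, 47), (12, 48), (13, 48), (14, 48), (15, 47), (16, 48), (17, 48), (18, 47), (19, 47), (20, 47), (21, 46), (22, 38), (26, 45), (27, 46), (28, 47), (29, 48), (30, 47), (31, 48)]
```

```bash
python3 - <<'E'
from geo import *
P=cloud('wrist').reshape(-1,3);D=P-STOP;x=D@XD;y=D@YD+145;z=P[:,2]
for s in(1,-1):
  for lo in range(30,140,10):
    k=(z>lo)&(z<lo+10)&(s*x>28)&(s*x<80)&(abs(y+10)<45)
    if k.sum()>5: print(s,lo,k.sum(),'y',np.percentile(y[k],[1,50,99]).round(1),'x',np.percentile(x[k],[1,50,99]).round(1))
st()
E
```

```text
1 70 134 y [-23.8 -13.3  -2.9] x [43.2 43.6 49.5]
1 80 673 y [-24.2  -7.   -2.3] x [43.2 43.8 56.7]
1 90 874 y [-24.4  -6.9  -2.1] x [43.2 43.8 57. ]
1 100 930 y [-23.3  -6.6  -2.1] x [43.1 43.9 57.1]
1 110 797 y [-12.2  -3.5   0. ] x [43.1 46.5 65.5]
1 120 4318 y [-24.3  -6.    0.2] x [40.1 56.6 74.1]
1 130 4707 y [-22.3  -2.9   3.8] x [29.8 63.3 74. ]
-1 70 143 y [-24.  -13.2  -2.9] x [-47.1 -41.8 -41.4]
-1 80 662 y [-24.5  -7.1  -2.3] x [-54.7 -42.  -41.4]
-1 90 871 y [-24.5  -7.1  -2.2] x [-55.3 -42.  -41.3]
-1 100 946 y [-23.4  -6.6  -2.2] x [-55.  -42.  -41.3]
-1 110 800 y [-12.4  -3.7  -0.1] x [-63.5 -44.8 -41.4]
-1 120 4325 y [-24.4  -6.3   0.1] x [-72.2 -54.8 -38.2]
-1 130 4680 y [-22.4  -3.2   3.7] x [-72.1 -61.5 -29. ]
t 18.175 p [535.3  22.5  38.6] reader [  0.5 -13.6  38.6] F [ 0.3 -0.5 -0.3] gap 85.4117629684259 ang [-0. -0. -0.]
```

The depth data gives the cause. The real fingertips are at z≈75 mm (open) while the reported TCP says 39, so I've been pushing the vial instead of the block, which tilts c4. I'll retreat, close, and measure the true tip height.

Call:
send_rows(motion=[{"dp": [-0.04,0,0],"rot": [0,0,0],"grip": 1},{"dp": [-0.08,0,0],"rot": [0,0,0],"grip": 1},{"dp": [-0.12,0,0],"rot": [0,0,0],"grip": 0},{"dp": [-0.12,0,0],"rot": [0,0,0],"grip": 0},{"dp": [-0.12,0,0],"rot": [0,0,0],"grip": 0}])

```text
time: 18.8
eef_pos: [531.2, -25.6, 38.6]
tcp_rot: [-0.0, 0.737, 0.676, 0.0]
wrist_force: [0.7, 0.5, 0.0]
finger_gap: 32.1
gripper_force: 0.0
```

Call:
send_rows(motion=[{"dp": [0,0,0],"rot": [0,0,0],"grip": 0},{"dp": [0,0,0],"rot": [0,0,0],"grip": 0}])

```text
time: 19.05
eef_pos: [531.3, -24.9, 38.6]
tcp_rot: [-0.0, 0.737, 0.676, 0.0]
wrist_force: [-0.9, -0.5, -0.3]
finger_gap: -0.1
gripper_force: 0.0
```

```bash
cat > tip.py <<'E'
from geo import *
from bench import cams
p,Q,s=st()
for n in('wrist','scene','top'):
    m=cams.camera_model(n);im,d=cams.read_camera(n);np.savez('q.npz',p=im,d=d,K=m['camera_matrix'],T=m['cam_to_world'])
    P=cloud('q').reshape(-1,3);L=Q.inv().apply(P-p)  # tool axes
    for lo in range(-60,20,5):
        k=(L[:,2]>lo)&(L[:,2]<=lo+5)&(abs(L[:,0])<16)&(abs(L[:,1])<22)&(P[:,2]>22)
        if k.sum()>3: print(n,'toolz',lo,k.sum(),'x',np.percentile(L[k,0],[2,98]).round(1),'y',np.percentile(L[k,1],[2,98]).round(1),'maxz',L[k,2].max().round(1))
E
python3 tip.py
```

```text
t 19.05 p [531.3 -24.9  38.6] reader [  0.5 -61.1  38.6] F [-0.9 -0.5 -0.3] gap -0.07304884689906359 ang [-0. -0.  0.]
wrist toolz -60 255 x [ 7.  11.4] y [-6.2  7. ] maxz -55.1
wrist toolz -55 397 x [ 6.3 11.3] y [-12.8  13.5] maxz -50.0
wrist toolz -50 368 x [ 6.3 11.4] y [-12.6  13.4] maxz -45.0
wrist toolz -45 353 x [ 6.3 11.3] y [-12.6  13.5] maxz -40.0
wrist toolz -40 322 x [ 6.3 11.3] y [-12.6  13.4] maxz -35.0
wrist toolz -35 235 x [ 6.3 11.4] y [-11.4  12.3] maxz -30.0
wrist toolz -30 60 x [10.3 11.1] y [-5.8  6.5] maxz -26.8
scene toolz -60 4 x [-10.5  -8.3] y [-3.4  5.3] maxz -55.1
scene toolz -55 7 x [-9.9 -4.7] y [-2.5 11.2] maxz -51.4
scene toolz -50 9 x [-10.1  -5.3] y [-12.7  13.4] maxz -45.5
scene toolz -45 7 x [-10.6  -3.4] y [-5.  12.2] maxz -40.9
scene toolz -40 7 x [-10.1  -3.9] y [-13.8  14. ] maxz -35.1
scene toolz -35 9 x [-10.5  -0.1] y [-7. 12.] maxz -30.7
```

The closed tips are 27 mm higher than the reported TCP, and both cameras agree. I'll descend 36 mm to put the real tip at about z 29, against the block above the walls.

Call:
send_rows(motion=[{"dp": [0,0,0.03],"rot": [0,0,0],"grip": 0},{"dp": [0,0,0.06],"rot": [0,0,0],"grip": 0},{"dp": [0,0,0.09],"rot": [0,0,0],"grip": 0},{"dp": [0,0,0.09],"rot": [0,0,0],"grip": 0}])

```text
time: 19.7
eef_pos: [530.0, -25.2, 1.1]
tcp_rot: [-0.001, 0.737, 0.676, -0.001]
wrist_force: [0.0, 0.3, 0.6]
finger_gap: -0.1
gripper_force: 0.0
```

```bash
python3 tip.py | tail -12
```

```text
wrist toolz -55 392 x [ 6.3 11.4] y [-12.6  13.3] maxz -50.0
wrist toolz -50 373 x [ 6.3 11.3] y [-12.6  13.4] maxz -45.0
wrist toolz -45 347 x [ 6.2 11.3] y [-12.7  13.5] maxz -40.0
wrist toolz -40 318 x [ 6.4 11.3] y [-12.7  13.4] maxz -35.0
wrist toolz -35 244 x [ 6.4 11.3] y [-11.5  12.5] maxz -30.0
wrist toolz -30 58 x [10.4 11.2] y [-5.8  6.5] maxz -27.1
scene toolz -60 6 x [-10.7  -5.6] y [-4.8 11.8] maxz -55.8
scene toolz -55 5 x [-10.9  -6.3] y [-4.5  5.7] maxz -51.7
scene toolz -50 5 x [-10.4  -4.2] y [ 3.4 13.4] maxz -45.5
scene toolz -45 7 x [-10.6  -6.1] y [-4.2 11.3] maxz -42.0
scene toolz -40 7 x [-11.5  -3.8] y [-2.9 12.8] maxz -35.2
scene toolz -35 5 x [-9.5  0.1] y [ 2.6 11.9] maxz -31.0
```

Call:
send_rows(motion=[{"dp": [0.025,0,0],"rot": [0,0,0],"grip": 0},{"dp": [0.045,0,0],"rot": [0,0,0],"grip": 0},{"dp": [0.06,0,0],"rot": [0,0,0],"grip": 0},{"dp": [0.07,0,0],"rot": [0,0,0],"grip": 0},{"dp": [0.08,0,0],"rot": [0,0,0],"grip": 0}])

```text
time: 20.48
eef_pos: [534.0, 6.8, 2.7]
tcp_rot: [0.0, 0.737, 0.676, 0.0]
wrist_force: [0.7, -1.3, -0.7]
finger_gap: 0.0
gripper_force: 0.6
```

Call:
send_rows(motion=[{"dp": [0.0025,0,0],"rot": [0,0,0],"grip": 0},{"dp": [0.005,0,0],"rot": [0,0,0],"grip": 0}])

```text
time: 20.72
eef_pos: [534.2, 8.4, 2.6]
tcp_rot: [0.0, 0.737, 0.676, 0.0]
wrist_force: [-0.3, -0.6, -0.3]
finger_gap: -0.1
gripper_force: 0.3
```

Call:
send_rows(motion=[{"dp": [0.0025,0,0],"rot": [0,0,0],"grip": 0},{"dp": [0.005,0,0],"rot": [0,0,0],"grip": 0}])

```text
time: 20.98
eef_pos: [534.3, 10.4, 2.6]
tcp_rot: [-0.0, 0.737, 0.676, -0.0]
wrist_force: [0.1, -0.7, -0.3]
finger_gap: 0.1
gripper_force: 0.3
```

```bash
python3 -c "
from geo import *
st()"
```

```text
t 20.975 p [534.3  10.4   2.6] reader [  0.5 -25.6   2.6] F [ 0.1 -0.7 -0.3] gap 0.06195368346652682 ang [-0. -0. -0.]
```

Call:
send_rows(motion=[{"dp": [0.0025,0,0],"rot": [0,0,0],"grip": 0}])

```text
time: 21.1
eef_pos: [534.4, 11.3, 2.6]
tcp_rot: [0.0, 0.737, 0.676, -0.0]
wrist_force: [-0.2, -5.5, -0.3]
finger_gap: 0.1
gripper_force: 2.3
```

Call:
send_rows(motion=[{"dp": [0.0025,0,0],"rot": [0,0,0],"grip": 0}])

```text
time: 21.22
eef_pos: [534.8, 11.3, 2.7]
tcp_rot: [0.001, 0.736, 0.677, -0.0]
wrist_force: [0.3, -9.6, 0.7]
finger_gap: 0.0
gripper_force: 5.0
```

Call:
send_rows(motion=[{"dp": [0.0025,0,0],"rot": [0,0,0],"grip": 0}])

```text
time: 21.35
eef_pos: [535.2, 11.4, 2.7]
tcp_rot: [0.001, 0.736, 0.677, -0.001]
wrist_force: [0.1, -15.0, 1.0]
finger_gap: -0.2
gripper_force: 7.3
```

Firm stop. Holding 0.25 s, then a slow retreat, lift and check.

Call:
send_rows(motion=[{"dp": [0,0,0],"rot": [0,0,0],"grip": 0},{"dp": [0,0,0],"rot": [0,0,0],"grip": 0},{"dp": [-0.004,0,0],"rot": [0,0,0],"grip": 0},{"dp": [-0.008,0,0],"rot": [0,0,0],"grip": 0},{"dp": [-0.015,0,0],"rot": [0,0,0],"grip": 0}])

```text
time: 21.98
eef_pos: [533.9, 7.7, 2.6]
tcp_rot: [-0.0, 0.737, 0.676, 0.0]
wrist_force: [0.3, -0.3, -0.1]
finger_gap: -0.0
gripper_force: 0.0
```

Call:
send_rows(motion=[{"dp": [-0.02,0,0],"rot": [0,0,0],"grip": 0},{"dp": [-0.06,0,0],"rot": [0,0,0],"grip": 0},{"dp": [-0.08,0,-0.1],"rot": [0,0,0],"grip": 0},{"dp": [-0.08,0,-0.25],"rot": [0,0,0],"grip": 0},{"dp": [-0.08,0,-0.32],"rot": [0,0,0],"grip": 0}])

```text
time: 22.6
eef_pos: [532.9, -25.8, 133.7]
tcp_rot: [0.002, 0.737, 0.676, 0.001]
wrist_force: [1.4, 0.4, -0.2]
finger_gap: -0.0
gripper_force: 0.0
```

```bash
python3 chk.py; python3 - <<'E'
from geo import *
from bench import cams
m=cams.camera_model('wrist');p,d=cams.read_camera('wrist');np.savez('wrist.npz',p=p,d=d,K=m['camera_matrix'],T=m['cam_to_world'])
P=cloud('wrist').reshape(-1,3);D=P-STOP;x=D@XD;y=D@YD+145;z=P[:,2]
for c in(5,45,85,125):
    k=(z>69)&(z<78)&(abs(x)<15)&(abs(y-c)<18)
    if k.any(): print('wrist',c,k.sum(),y[k].min().round(1),y[k].max().round(1))
go(np.array([522,233,110]))
E
```

```text
top 5 47 -6.153910753844514 16.08880660913553
top 45 23 34.53688549286194 46.84291993414402
top 85 0 0 0
top 125 47 113.93541894156021 135.79405829381838
scene 5 73 -6.248538254762934 18.678309685901993
scene 45 71 34.52021509824182 57.7060682159984
scene 85 68 73.56521135797584 97.40667893860338
scene 125 69 113.69387707157928 137.99455935818244
wrist 5 994 -5.3 17.9
wrist 45 1181 34.1 57.7
t 22.75 p [532.6 -25.5 132.2] reader [  1.8 -61.6 132.2] F [-0.6  0.1 -0.8] gap -0.20848956403480112 ang [ 0.2  0.  -0. ]
[522 233 110] dp [ 0.6415 -0.0822  0.0548] rot [ 0.0018  0.0002 -0.0003]
```

Row evenly spaced and home (spacing ≈40 mm). Now the button: move above it at this height.

Call:
send_rows(motion=[{"dp": [0.14,-0.02,0],"rot": [0,0,0],"grip": 0},{"dp": [0.28,-0.04,0],"rot": [0,0,0],"grip": 0},{"dp": [0.42,-0.06,0],"rot": [0,0,0],"grip": 0},{"dp": [0.55,-0.075,0],"rot": [0,0,0],"grip": 0},{"dp": [0.642,-0.083,0],"rot": [0.0018,0,0],"grip": 0}])

```text
time: 23.38
eef_pos: [518.6, 235.7, 128.6]
tcp_rot: [-0.002, 0.736, 0.677, -0.003]
wrist_force: [1.3, -0.6, 0.0]
finger_gap: -0.1
gripper_force: 0.0
```

Call:
send_rows(motion=[{"dp": [0,0,0],"rot": [0,0,0],"grip": 0},{"dp": [0,0,0],"rot": [0,0,0],"grip": 0}])

```text
time: 23.62
eef_pos: [519.3, 233.2, 129.2]
tcp_rot: [-0.002, 0.737, 0.676, -0.003]
wrist_force: [-0.2, -0.0, -0.0]
finger_gap: 0.1
gripper_force: 0.0
```

```bash
python3 - <<'E'
from geo import *
from bench import cams
go(np.array([522,233,90]))
m=cams.camera_model('wrist');p,d=cams.read_camera('wrist');np.savez('wrist.npz',p=p,d=d,K=m['camera_matrix'],T=m['cam_to_world'])
P=cloud('wrist').reshape(-1,3);k=(abs(P[:,0]-522)<30)&(abs(P[:,1]-233)<30)&(P[:,2]>100)&(P[:,2]<118)
print(k.sum(),P[k].min(0),P[k].max(0),np.median(P[k],0))
E
python3 tip.py | grep -E 'toolz -(25|30|35)'
```

```text
t 23.625 p [519.3 233.2 129.2] reader [-33.5 195.  129.2] F [-0.2 -0.  -0. ] gap 0.06908758222560138 ang [-0.4  0.1  0. ]
[522 233  90] dp [0.0002 0.0074 0.0979] rot [-0.003   0.0007  0.0001]
1303 [509.77746279 221.9307527  100.03435657] [534.83206605 247.00982489 108.21210957] [522.35267146 235.57283613 106.14442594]
wrist toolz -35 241 x [ 6.3 11.4] y [-11.8  12.7] maxz -30.0
wrist toolz -30 59 x [10.2 11.1] y [-5.8  6.6] maxz -26.7
scene toolz -35 6 x [-10.7  -3.8] y [-12.1   6.2] maxz -30.2
scene toolz -30 4 x [-10.   -3.8] y [2.2 7.1] maxz -27.5
```

Call:
send_rows(motion=[{"dp": [0.0035,0.0075,0.04],"rot": [-0.003,0,0],"grip": 0},{"dp": [0.0035,0.0075,0.08],"rot": [-0.003,0,0],"grip": 0},{"dp": [0.0035,0.0075,0.105],"rot": [-0.003,0,0],"grip": 0},{"dp": [0.0035,0.0075,0.11],"rot": [-0.003,0,0],"grip": 0}])

```text
time: 24.32
eef_pos: [522.5, 235.0, 85.7]
tcp_rot: [0.0, 0.737, 0.676, -0.0]
wrist_force: [-0.3, 0.3, 0.5]
finger_gap: 0.2
gripper_force: 0.0
```

Call:
send_rows(motion=[{"dp": [0,0,0.005],"rot": [0,0,0],"grip": 0},{"dp": [0,0,0.01],"rot": [0,0,0],"grip": 0}])

```text
time: 24.58
eef_pos: [523.6, 235.6, 82.9]
tcp_rot: [0.001, 0.737, 0.676, 0.001]
wrist_force: [-0.1, -0.2, -0.4]
finger_gap: -0.1
gripper_force: 0.0
```

Call:
send_rows(motion=[{"dp": [0,0,0.005],"rot": [0,0,0],"grip": 0},{"dp": [0,0,0.01],"rot": [0,0,0],"grip": 0}])

```text
time: 24.82
eef_pos: [523.6, 235.7, 79.0]
tcp_rot: [0.001, 0.737, 0.676, 0.001]
wrist_force: [-0.6, 0.5, 2.2]
finger_gap: 0.2
gripper_force: 1.7
```

Contact with the button (2.2 N). Pressing in small steps.

Call:
send_rows(motion=[{"dp": [0,0,0.004],"rot": [0,0,0],"grip": 0},{"dp": [0,0,0.008],"rot": [0,0,0],"grip": 0}])

```text
time: 25.08
eef_pos: [523.7, 235.7, 76.1]
tcp_rot: [0.001, 0.737, 0.676, 0.001]
wrist_force: [-4.6, -1.2, 19.3]
finger_gap: 0.2
gripper_force: 9.8
```

Call:
send_rows(motion=[{"dp": [0,0,0.004],"rot": [0,0,0],"grip": 0},{"dp": [0,0,0.006],"rot": [0,0,0],"grip": 0}])

```text
time: 25.32
eef_pos: [523.8, 235.7, 75.9]
tcp_rot: [0.001, 0.737, 0.676, 0.002]
wrist_force: [-8.2, -3.1, 31.7]
finger_gap: 0.1
gripper_force: 16.1
```

The button has bottomed out (stiff at 31 N after about 5–6 mm). Releasing.

Call:
send_rows(motion=[{"dp": [0,0,0],"rot": [0,0,0],"grip": 0},{"dp": [0,0,-0.03],"rot": [0,0,0],"grip": 0},{"dp": [0,0,-0.08],"rot": [0,0,0],"grip": 0},{"dp": [0,0,-0.15],"rot": [0,0,0],"grip": 0},{"dp": [0,0,-0.15],"rot": [0,0,0],"grip": 0}])

```text
time: 25.95
eef_pos: [524.6, 236.0, 134.7]
tcp_rot: [0.002, 0.737, 0.676, 0.003]
wrist_force: [-0.6, -0.2, -0.3]
finger_gap: 0.0
gripper_force: 0.0
```

```bash
python3 chk.py; python3 - <<'E'
from geo import *
from bench import cams
st()
m=cams.camera_model('wrist');p,d=cams.read_camera('wrist');np.savez('wrist.npz',p=p,d=d,K=m['camera_matrix'],T=m['cam_to_world'])
P=cloud('wrist').reshape(-1,3);k=(abs(P[:,0]-522)<30)&(abs(P[:,1]-233)<30)&(P[:,2]>96)&(P[:,2]<118)
print('button',np.percentile(P[k,2],[50,75,99]))
im,_=cams.read_camera('scene');cv2.imwrite('pics/end.png',cv2.resize(im[100:270,240:520],None,fx=2.8,fy=2.8)[...,::-1])
E
```

```text
top 5 48 -6.214333426890676 15.689228840262444
top 45 44 35.12847822383473 56.79261626947722
top 85 46 74.91902511551883 97.54821120465012
top 125 50 114.37069947503777 136.76315016936817
scene 5 73 -5.1016724498672374 17.756313607549714
scene 45 70 34.61681264573362 57.416921734611876
scene 85 70 73.92055306802358 97.74068391611553
scene 125 70 114.98045584103639 139.30067816732839
t 26.05 p [522.7 235.3 132.5] reader [-30.3 197.4 132.5] F [-0.1 -1.1  0. ] gap -0.10024703862061582 ang [ 0.1  0.  -0. ]
button [104.45276194 106.19526586 107.64180602]
```

View pics/end.png

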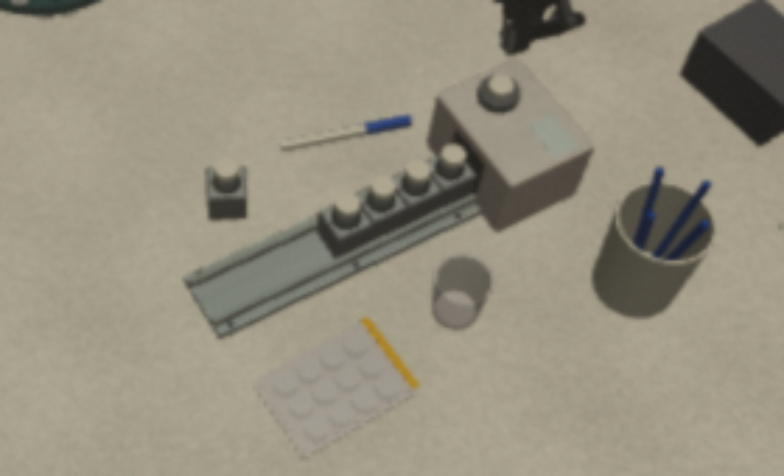

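The picture shows the row closed against the housing (c1 at (452,158), c4 at (348,210)), the button up at (500,90), and everything else in place. Handing in.

```bash
python3 -c "
from bench import ticket
print(ticket.job_done())"
```

```text
the job is handed in; nothing more can be done
None
```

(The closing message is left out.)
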